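# Unlock the filter cartridge and slide it off its riser

### The arm

A 6-joint arm with a two-finger parallel gripper is mounted at the origin on the work surface. World frame = base frame: x ahead of the robot, y to its left, z up, the work surface at z = 0. Lengths are in m, angles in rad, forces in N, time in s.
With the tool pointing down it reaches from about 0.35 to 0.775 m from the base axis. Payload 5.5 kg.
Tool frame: the origin (TCP) lies between the finger pads; the fingertips stand 11 mm ahead of it and the grasp point (between the pads) lies 8 mm behind it (tips_ahead is the distance from the TCP to the fingertips, in m); z points along the fingers, y is the line along which they close (so a half turn about z gives the same grasp; the last joint's range is limited). The gripper opens to 85 mm and grips with 20 to 120 N. Pads are 22 mm wide; open, the fingers measure 114 mm over their backs; the gripper's body (76 mm by 85 mm) begins 54 mm behind the grasp point. The pads swing forward as they close: fully open they stand 13 mm farther back than shut.
Start: joints at [-1.333, 0.313, 0.046, 1.304, 0, 1.431], TCP at [0.212, -0.534, 0.242] pointing down, gripper open.
Joint ranges: [-2.76, 2.76], [-0.86, 1.69], [-1.03, 1.26], [-2.2, 2.34], [-1.47, 1.5], [-3.14, 3.14]. Speed limits (rad/s): [2.57, 2.57, 3.14, 3.14, 3.14, 3.14].

### API

Orientations are given as a unit quaternion [w, x, y, z].
In Python, from workcell import * gives the robot as it stands. The module is installed in compiled form; this text tells all that it offers.
- The arm moves only by the tool jog_arm, never from a script. Its argument "moves" is a list of rows, each an object with "fingers": the closure, from 0 (fully open) to 1 (shut); "slide": the shift along the tool's x, y, z in mm, a list of three; "angular": the turn, a rotation vector about the tool's x, y, z in degrees, a list of three. A call has 1 to 10 rows; each row is the pose to reach, as a shift and turn from the pose commanded when the call began, along the tool's axes at that moment; what a row does not reach only later rows make up. A row lasts 1/12 s, in which the tool goes at most 41.7 mm and 7.16 degrees, less where a joint would pass 70% of its speed; a pose out of reach is approached as far as the arm can. A call with a gripper value outside its range is refused whole. The fingers move at their own pace and stop on an object; "squeeze" is the grip in N (left out, the last holds). Time passes only in rows, so rows that repeat a pose let the fingers close. It gives the time, the measured TCP pose, the force, the opening and the grip force at its end, in the units of the state.
- get_state(): the state, without advancing time (a new reading comes with each control period).
- read_camera(name): name is "scene" or "top"; returns a dict with "color" (480x640x3 uint8, red, green, blue), "fovy" (degrees; the focal length in pixels is half the picture's height over the tangent of half this angle, whatever the lens; pixels are square), "cx", "cy" (the principal point, pixels), "world_from_camera" (4x4, takes a point from camera to world coordinates). Camera axes: x right, y down, z forward; pixel columns grow to the right and rows downward; lengths in m; the calibration is good to about 2 mm. A picture is of the moment at which its call begins. There is no depth.
- hand_in(): hands the job in; it is judged then, once.
Trained networks look in a picture, given as the dict that the camera call returned (one of the last four; its "shot" number tells which), for a name from the list of things; names that differ only in an ending like _2 or _b are one class to them, and where a whole thing is asked for, a point or a joint stands for the part that bears it (a point fixed in the world has none). Each returns a list of dicts, best first, with "p" (0 to 1); they miss things now and then, are a little off and sometimes report something else, mostly with a low value. They report only what shows in the picture. A call takes as long as a camera call. They do not tell look-alikes from the thing itself.
- look_for(target, picture): "point" ([column, row] in pixels, amid what is visible of it).
- tip_of(target, picture): "point" ([column, row] in pixels: a listed point, or the origin of a listed thing).
The state is a dict: "clock": time; "joint_pos": joint angles; "qvel": joint speeds; "tau": joint torques, N m; "tcp_pos": TCP position; "orientation": TCP orientation; "wrist_force": force on the tool from outside, world axes, zero at the start; "ft_torque": the same for the moment, N m; "finger_gap": finger opening in m; "grip_force": force on a finger pad.
Only numpy, scipy, OpenCV 4.12 (cv2) and the standard library are available. Lean on these libraries where they do the work, as an engineer would, in place of code of your own. Each camera call takes 0.05 s, during which the arm holds its last target. There are 200 camera calls.

### The job

The blue filter cartridge is locked over the upright riser pipe of the small filter by a hidden cross lug. Turn it counter-clockwise (seen from above) by its white wing while feeling for the place where it comes free, slide it straight up off the pipe, and set it down gently, standing upright on the floor of the glass dish. Never pull hard against the lug or the pipe, which break easily, and leave the things on the turntable, the tweezers and the dish where they are.

Things in the scene. Friction and masses are not known exactly. Their poses are not given: they have to be found in the camera images.
- filter_foot: Foot of the filter: black disc 92 mm across and 22 mm high, fixed to the shelf; the cartridge stands on its flat top. Origin at the centre of its underside, z up, x towards the grey outlet stub.
- pipe: Grey plastic pipe of the filter, fixed in the foot: a short outlet stub that sticks out of the foot along +x, and the riser pipe that stands up from the foot's centre. Origin at the centre of the foot's underside, z up. Riser and lug break if the force between cartridge and pipe (lug included) exceeds 15 N.
- pipe_top (a point): Top (open, free end) of the grey riser pipe, on its axis 80.5 mm above the shelf, hidden inside the cartridge; pipe 16 mm thick, its lower end fixed in the foot. The cartridge's underside must rise at least 60 mm above the foot's top to be clear. Axes as the foot's.
- lug (a point): Middle of the hidden cross lug, a level bar 40 mm long, 8 wide, 6 high through the pipe, underside 8 mm above the foot's top. Its direction cannot be seen or measured (this point has the foot's axes): 0.3 to 1.4 rad counter-clockwise from above of the wing at the start. It does not turn with the cartridge. Pipe and lug give upward about 1 mm per 4 N.
- cartridge: Filter cartridge, loose, 110 to 220 g: blue tube 56 mm across, 68 mm tall, closed flat top, on it a white wing grip 44 mm long, 12 mm wide, 28 mm high (96 mm overall). Origin at the centre of its underside, z up, x along the wing. At the start it stands on the foot's top, over the pipe.
- cartridge_slot (a point): Centre of the underside of the cartridge's 5 mm bottom plate: 20 mm square hole for the pipe (2 mm play) and a key slot 44 mm long, 11 wide along x, parallel to the wing. Raised 3 mm, the plate meets the lug; it passes only with the slot within about 0.08 rad of the lug (or half a turn on), then slides freely up the pipe.
- cartridge_mid (a point): Centre of the cartridge, on its axis 48 mm above its underside; axes as the cartridge's.
- cartridge_wing (a point): Middle of the white wing grip, on the cartridge's axis 82.5 mm above its underside and 14.5 mm above the flat top; x runs along the wing; pinch it across its 12 mm.
- dish: Clear glass dish, loose, 450 g, round, 120 mm across at the bottom and 128 mm at the rim, 30 mm high, flat floor 6 mm thick, walls 4 mm. Origin at the centre of its underside. The cartridge stands in it; more than 30 N between cartridge and dish chips it.
- dish_floor (a point): Centre of the upper side of the dish's floor, 6 mm above the shelf.
- turntable: White turntable, 250 mm across, top 26 mm above the shelf; it does not turn now. Origin at the centre of its underside.
- food_tub: Yellow food tub, 76 mm across, 84 mm high, on the turntable; origin at the centre of its underside. Leave alone.
- scoop: Small green scoop lying on the turntable, about 110 mm long, 16 mm high; origin underneath where handle and bowl meet. Leave alone.
- pleco_tube: Grey ceramic tube standing on the turntable, 52 mm across, 85 mm high; origin at the centre of its underside. Leave alone.
- tweezers: Steel tweezers lying flat on the shelf beside the turntable, 150 mm long, 6 mm high; origin underneath at mid-length. Leave alone.
Mind the look-alikes: they are no part of the job. Of the things that look like the filter_foot, take the one that is farthest to the robot's right at the start.

How it is judged:
On the way:
1. the cartridge has been slid up off the riser pipe, its underside clear above the pipe's top (z of cartridge in the frame of filter_foot above 0.082 m), for 0.05 s.
At the end, for the whole second after the job is handed in: The cartridge stands upright (within 0.1 rad), released and at rest, on the floor of the glass dish (underside within 4 mm of the floor, axis within 28 mm of the dish's centre); the dish is within 30 mm of where it stood (horizontal distance between cartridge and dish_floor below 0.028 m and z of cartridge in the frame of dish_floor between -0.004 and 0.004 m and angle between cartridge's own z axis and vertical below 0.1 rad and linear speed of cartridge below 0.02 m/s and distance of dish from where it was at the start of the episode below 0.03 m and contact force between cartridge and the fingers below 0.1 N); the robot touches nothing.
It fails at once if the cartridge is forced against the riser pipe or its lug with more than 15 N (contact force between cartridge and pipe above 15 N).
It fails at once if the cartridge presses or hits the glass dish with more than 30 N (contact force between cartridge and dish above 30 N).
It fails at once if a bystander (food tub, scoop, ceramic tube, tweezers) is moved more than 20 mm (distance of any of food_tub, scoop, pleco_tube, tweezers from where it was at the start of the episode above 0.02 m).
It also fails if it takes over 72 s, if anything falls off the work surface, if the arm or the gripper's body presses on something with over 40 N, if the wrist force passes 120 N, or if a joint passes its speed limit or range.

## Working session

There is one attempt and no reset: what is moved stays moved. The work goes in short steps, Python scripts to look and compute and a tool call to move; the robot and the scene stay as the last step left them, time stands still between calls to the robot, and variables do not carry over. Pictures are saved under pics/ and viewed, at most 10 in all, crops included, and the job is handed in when it is done.

Besides the shell and the picture viewer there is one more tool, called after ">>>" as a command line: name --argument value ..., lists and objects as JSON in quotes. jog_arm: Moves the arm, as the interface text tells. Its arguments: {"type":"object","properties":{"moves":{"type":"array","items":{"type":"object","properties":{"fingers":{"type":"number"},"slide":{"type":"array","items":{"type":"number"}},"angular":{"type":"array","items":{"type":"number"}}}}},"squeeze":{"type":"number"}},"required":["moves"]}

```bash
mkdir -p pics; cat > h.py <<'E'
from workcell import *
import numpy as np, cv2
def ray(pic,uv):
    f=240/np.tan(np.radians(pic["fovy"])/2); T=np.array(pic["world_from_camera"])
    d=T[:3,:3]@np.array([(uv[0]-pic["cx"])/f,(uv[1]-pic["cy"])/f,1]); return T[:3,3],d
def onz(pic,uv,z):
    o,d=ray(pic,uv); return o+d*(z-o[2])/d[2]
def save(pic,n): cv2.imwrite("pics/"+n,pic["color"][:,:,::-1])
E
python3 - <<'E'
from h import *
s=get_state(); print({k:np.round(v,3) for k,v in s.items()})
Z={"filter_foot":0,"cartridge_wing":.1045,"cartridge_mid":.07,"cartridge":.022,"dish_floor":.006,"dish":0,"turntable":0,"food_tub":.026,"pleco_tube":.026,"scoop":.026,"tweezers":0}
for c in("top","scene"):
    p=read_camera(c); save(p,c+"0.png"); print(c,np.round(p["world_from_camera"],3).tolist(),p["fovy"])
    for t,z in Z.items():
        for r in tip_of(t,p)[:3]: print(t,np.round(r["point"]),round(r["p"],2),np.round(onz(p,r["point"],z),3))
E
```

```text
{'clock': np.float64(0.0), 'joint_pos': array([-1.333,  0.314,  0.045,  1.304, -0.   ,  1.431]), 'qvel': array([-0.   , -0.001, -0.   , -0.001,  0.002,  0.001]), 'tau': array([ 0.0000e+00, -4.8063e+01,  2.9853e+01,  1.9000e-02, -0.0000e+00,
        0.0000e+00]), 'tcp_pos': array([ 0.212, -0.534,  0.241]), 'orientation': array([-0.001,  0.982,  0.188, -0.   ]), 'wrist_force': array([ 0.292, -0.595, -0.033]), 'ft_torque': array([ 0.011, -0.034,  0.019]), 'grip_force': np.float64(0.0), 'finger_gap': np.float64(0.085)}
top [[-0.025, -0.984, 0.174, 0.4], [-1.0, 0.026, 0.005, 0.065], [-0.01, -0.174, -0.985, 0.993], [0.0, 0.0, 0.0, 1.0]] 50.24563346769659
filter_foot [464. 279.] 0.94 [ 0.491 -0.196  0.   ]
filter_foot [424. 348.] 0.71 [ 0.362 -0.11   0.   ]
cartridge_wing [273. 314.] 0.61 [0.429 0.164 0.105]
cartridge_wing [480. 276.] 0.6 [ 0.485 -0.197  0.105]
cartridge_mid [475. 270.] 0.74 [ 0.499 -0.199  0.07 ]
cartridge_mid [482. 276.] 0.49 [ 0.489 -0.209  0.07 ]
cartridge_mid [274. 314.] 0.37 [0.43  0.167 0.07 ]
cartridge [470. 279.] 0.85 [ 0.489 -0.202  0.022]
cartridge [275. 313.] 0.
[... 523 characters left out ...]
489 -0.197  0.   ]
filter_foot [158. 306.] 0.69 [ 0.353 -0.106  0.   ]
cartridge_wing [161. 332.] 0.76 [ 0.487 -0.199  0.104]
cartridge_wing [444. 217.] 0.22 [0.713 0.207 0.104]
cartridge_mid [167. 351.] 0.73 [ 0.487 -0.2    0.07 ]
cartridge [174. 373.] 0.97 [ 0.484 -0.198  0.022]
dish_floor [296. 230.] 0.87 [0.442 0.172 0.006]
dish [288. 232.] 0.78 [0.428 0.165 0.   ]
dish [178. 376.] 0.65 [ 0.477 -0.189  0.   ]
food_tub [429. 306.] 0.79 [0.741 0.079 0.026]
food_tub [176. 372.] 0.51 [ 0.489 -0.198  0.026]
food_tub [290. 230.] 0.31 [0.448 0.142 0.026]
pleco_tube [429. 382.] 0.93 [ 0.783 -0.051  0.026]
scoop [372. 328.] 0.85 [ 0.682 -0.003  0.026]
tweezers [445. 218.] 0.56 [0.685 0.361 0.   ]
```

View pics/top0.png

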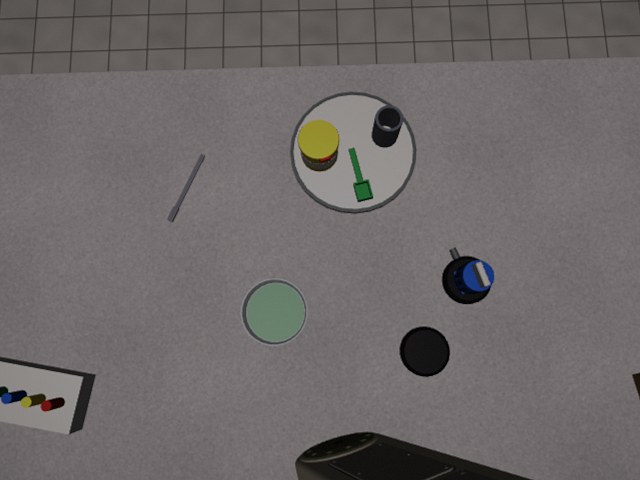

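View pics/scene0.png

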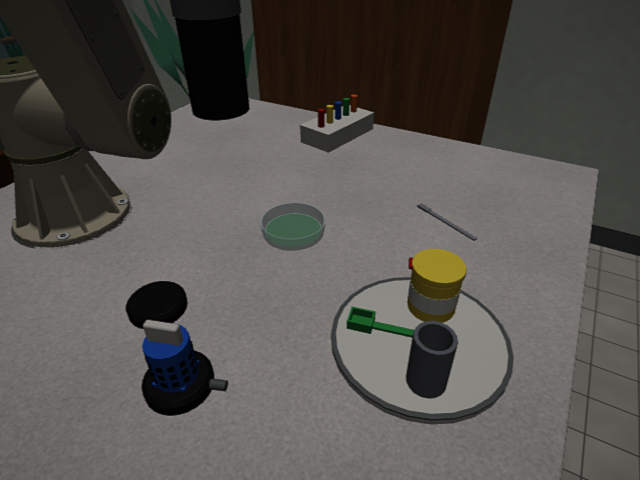

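The top view shows the cartridge on its foot at (478,275), the decoy foot at (425,351) and the dish at (275,312). The scene view agrees: wing at (162,332), dish at (293,230). Next I'll measure the wing direction and refine the centres.

```bash
cat >> h.py <<'E'
def wing(p,c,z=.118,box=None):
    x0,y0,x1,y1=box; im=p["color"][y0:y1,x0:x1].astype(int)
    m=((im.min(2)>125)&(im.max(2)-im.min(2)<40)).astype(np.uint8)
    n,l,st,ce=cv2.connectedComponentsWithStats(m); k=1+np.argmax(st[1:,4])
    v,u=np.nonzero(l==k); P=np.array([onz(p,(a+x0,b+y0),z)[:2] for a,b in zip(u,v)])
    r=cv2.minAreaRect((P*1000).astype(np.float32)); b=cv2.boxPoints(r)
    e=max([b[1]-b[0],b[2]-b[1]],key=np.linalg.norm)
    return len(u),r,np.degrees(np.arctan2(e[1],e[0]))
E
python3 - <<'E'
from h import *
for c,b in(("top",(455,250,505,305)),("scene",(130,305,200,352))):
    p=read_camera(c); print(wing(p,c,.118,b))
    x0,y0,x1,y1=b
    cv2.imwrite(f"pics/c_{c}.png",cv2.resize(p["color"][y0:y1,x0:x1,::-1],None,fx=8,fy=8,interpolation=cv2.INTER_CUBIC))
    if c=="top":
        h=p["color"].astype(int); g=((h[...,1]-h[...,0]>20)).astype(np.uint8); g[:250]=0; g[380:]=0; g[:,:230]=0; g[:,320:]=0
        v,u=np.nonzero(g); (cc,_,_)=cv2.fitEllipse(cv2.convexHull(np.c_[u,v].astype(np.float32))); print("dish",cc,onz(p,cc,.006))
E
python3 - <<'E'
import cv2,numpy as np
a=cv2.imread('pics/c_top.png');b=cv2.imread('pics/c_scene.png')
H=max(a.shape[0],b.shape[0]);f=lambda i:cv2.copyMakeBorder(i,0,H-i.shape[0],0,0,0)
o=np.hstack([f(a),f(b)]);cv2.imwrite('pics/c0.png',cv2.resize(o,(800,int(800*H/o.shape[1]))))
E
```

```text
(108, ((488.7176208496094, -197.15023803710938), (40.099220275878906, 8.014298439025879), 18.3648624420166), np.float32(18.364859))
dish (275.1380615234375, 312.0066833496094) [0.43658876 0.17080076 0.006     ]
(149, ((487.8465576171875, -197.90902709960938), (38.6206169128418, 7.1456804275512695), 18.158607482910156), np.float32(18.158627))
```

View pics/c0.png

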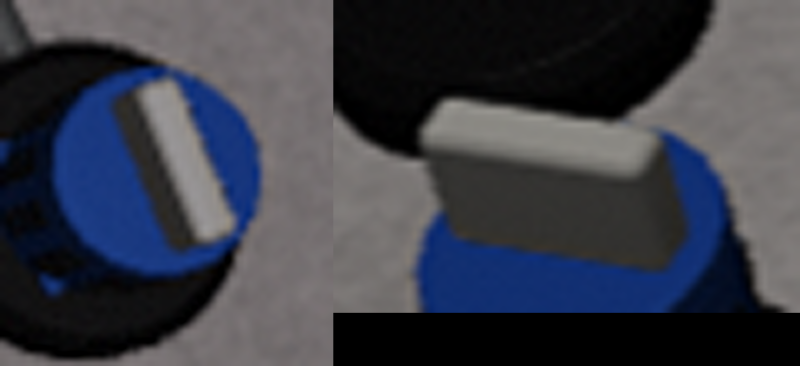

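>>> jog_arm --moves '[{"slide": [38, -21, 0]}, {"slide": [76, -42, 0]}, {"slide": [114, -63, 0]}, {"slide": [152, -84, 0]}, {"slide": [190, -105, 0]}, {"slide": [228, -126, 0]}, {"slide": [266, -147, 0]}, {"slide": [304, -168, 0]}, {"slide": [342, -189, 0], "angular": [0, 0, 3.4]}, {"slide": [381, -210, 40], "angular": [0, 0, 3.4]}]' --squeeze 20

```text
schema error: expected keys fingers, slide, angular
```

>>> jog_arm --moves '[{"slide": [0, 0, 20]}, {"slide": [0, 0, 40]}, {"slide": [0, 0, 40]}, {"slide": [0, 0, 40]}]'

```text
schema error: expected keys fingers, slide, angular
```

```bash
cat >> h.py <<'E'
from scipy.spatial.transform import Rotation as R
def todo(pos,yaw):
    s=get_state(); q=s["orientation"]; M=R.from_quat([q[1],q[2],q[3],q[0]]).as_matrix()
    y=np.radians(yaw); G=np.c_[[np.cos(y),np.sin(y),0],[np.sin(y),-np.cos(y),0],[0,0,-1]]
    print("tcp",np.round(s["tcp_pos"],4),"slide mm",np.round(M.T@(np.array(pos)-s["tcp_pos"])*1000,1),"ang",np.round(R.from_matrix(M.T@G).as_rotvec(degrees=True),2),"F",np.round(s["wrist_force"],2),"gap",s["finger_gap"],"t",s["clock"])
E
python3 - <<'E'
from h import *
todo([.4882,-.1975,.104],18.3)
E
```

```text
tcp [ 0.2121 -0.5345  0.2423] slide mm [ 380.9 -211.4  138.3] ang [ 0.01 -0.    3.35] F [-0.41  0.65 -0.01] gap 0.08533405761521157 t 1.3
```

>>> jog_arm --moves '[{"fingers": 0.5, "angular": [0, 0, 0], "slide": [38, -21, 0]}, {"fingers": 0.5, "angular": [0, 0, 0], "slide": [76, -42, 0]}, {"fingers": 0.5, "angular": [0, 0, 0], "slide": [114, -63, 0]}, {"fingers": 0.5, "angular": [0, 0, 0], "slide": [152, -84, 0]}, {"fingers": 0.5, "angular": [0, 0, 0], "slide": [190, -105, 0]}, {"fingers": 0.5, "angular": [0, 0, 0], "slide": [228, -126, 0]}, {"fingers": 0.5, "angular": [0, 0, 0], "slide": [266, -147, 0]}, {"fingers": 0.5, "angular": [0, 0, 0], "slide": [304, -168, 0]}, {"fingers": 0.5, "slide": [342, -189, 0], "angular": [0, 0, 3.4]}, {"fingers": 0.5, "slide": [381, -211, 20], "angular": [0, 0, 3.4]}]' --squeeze 20

```text
clock: 2.13
tcp_pos: [0.4775, -0.2129, 0.2316]
orientation: [0.002, 0.988, 0.158, 0.002]
wrist_force: [1.1, -1.1, 0.4]
finger_gap: 0.0424
grip_force: 0.0
```

>>> jog_arm --moves '[{"fingers": 0.5, "angular": [0, 0, 0], "slide": [0, 0, 40]}, {"fingers": 0.5, "angular": [0, 0, 0], "slide": [0, 0, 80]}, {"fingers": 0.5, "angular": [0, 0, 0], "slide": [0, 0, 80]}, {"fingers": 0.5, "angular": [0, 0, 0], "slide": [0, 0, 80]}, {"fingers": 0.5, "angular": [0, 0, 0], "slide": [0, 0, 80]}]'

```text
clock: 2.55
tcp_pos: [0.4759, -0.2149, 0.151]
orientation: [0.001, 0.987, 0.158, 0.001]
wrist_force: [0.8, -0.3, 1.3]
finger_gap: 0.0426
grip_force: 0.0
```

```bash
python3 - <<'E'
from h import *
todo([.4882,-.1975,.104],18.3)
E
```

```text
tcp [ 0.4759 -0.2149  0.151 ] slide mm [ 17.1 -12.8  47. ] ang [ 0.08 -0.06 -0.08] F [ 0.76 -0.32  1.34] gap 0.04255445424789304 t 2.55
```

>>> jog_arm --moves '[{"fingers": 0.6, "angular": [0, 0, 0], "slide": [17, -13, 10]}, {"fingers": 0.6, "angular": [0, 0, 0], "slide": [17, -13, 25]}, {"fingers": 0.6, "angular": [0, 0, 0], "slide": [17, -13, 40]}, {"fingers": 0.7, "angular": [0, 0, 0], "slide": [17, -13, 46]}, {"fingers": 0.7, "angular": [0, 0, 0], "slide": [17, -13, 46]}, {"fingers": 0.7, "angular": [0, 0, 0], "slide": [17, -13, 46]}, {"fingers": 0.7, "angular": [0, 0, 0], "slide": [17, -13, 46]}]'

```text
clock: 3.13
tcp_pos: [0.4883, -0.1975, 0.105]
orientation: [0.001, 0.987, 0.158, 0.001]
wrist_force: [-1.0, -0.9, -0.6]
finger_gap: 0.0255
grip_force: 0.0
```

```bash
python3 - <<'E'
from h import *
todo([.4882,-.1975,.104],18.3)
p=read_camera("scene");a=p["color"][300:380,110:220,::-1]
q=read_camera("top");b=q["color"][230:310,420:530,::-1]
cv2.imwrite("pics/g1.png",cv2.resize(np.hstack([a,b]),(800,290),interpolation=cv2.INTER_CUBIC))
E
```

```text
tcp [ 0.4883 -0.1975  0.105 ] slide mm [-0.1 -0.   1. ] ang [ 0.13 -0.11 -0.1 ] F [-0.96 -0.9  -0.65] gap 0.02548498811962836 t 3.1333
```

View pics/g1.png

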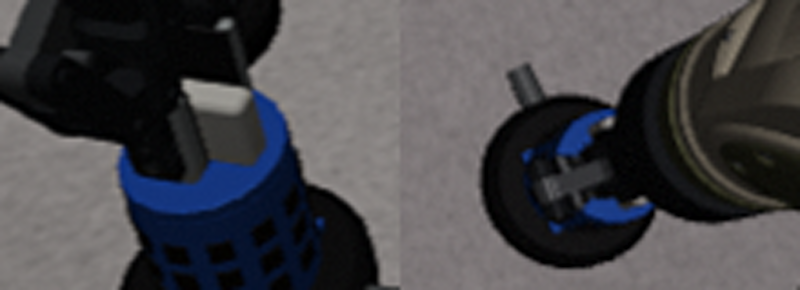

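The fingers straddle the white wing: left crop shows near pad at (190,135) and far pad at (240,60). I'll close step by step.

>>> jog_arm --moves '[{"fingers": 0.8, "angular": [0, 0, 0], "slide": [0, 0, 0]}, {"fingers": 0.8, "angular": [0, 0, 0], "slide": [0, 0, 0]}, {"fingers": 0.83, "angular": [0, 0, 0], "slide": [0, 0, 0]}, {"fingers": 0.83, "angular": [0, 0, 0], "slide": [0, 0, 0]}, {"fingers": 0.83, "angular": [0, 0, 0], "slide": [0, 0, 0]}]'

```text
clock: 3.65
tcp_pos: [0.4875, -0.1967, 0.1034]
orientation: [0.0, 0.987, 0.159, 0.0]
wrist_force: [0.4, -0.9, 0.5]
finger_gap: 0.0149
grip_force: 0.5
```

>>> jog_arm --moves '[{"fingers": 0.845, "angular": [0, 0, 0], "slide": [0, 0, 0]}, {"fingers": 0.845, "angular": [0, 0, 0], "slide": [0, 0, 0]}, {"fingers": 0.845, "angular": [0, 0, 0], "slide": [0, 0, 0]}]'

```text
clock: 3.9
tcp_pos: [0.4873, -0.1965, 0.1033]
orientation: [0.0, 0.987, 0.159, 0.0]
wrist_force: [-0.0, -1.0, 0.4]
finger_gap: 0.0131
grip_force: 0.5
```

>>> jog_arm --moves '[{"fingers": 0.86, "angular": [0, 0, 0], "slide": [0, 0, 0]}, {"fingers": 0.86, "angular": [0, 0, 0], "slide": [0, 0, 0]}, {"fingers": 0.86, "angular": [0, 0, 0], "slide": [0, 0, 0]}]'

```text
clock: 4.15
tcp_pos: [0.4873, -0.1965, 0.1032]
orientation: [0.0, 0.987, 0.159, -0.0]
wrist_force: [0.1, -1.1, 0.0]
finger_gap: 0.0125
grip_force: 1.9
```

>>> jog_arm --moves '[{"fingers": 0.88, "angular": [0, 0, 0], "slide": [0, 0, 0]}, {"fingers": 0.9, "angular": [0, 0, 0], "slide": [0, 0, 0]}, {"fingers": 0.95, "angular": [0, 0, 0], "slide": [0, 0, 0]}, {"fingers": 1, "angular": [0, 0, 0], "slide": [0, 0, 0]}, {"fingers": 1, "angular": [0, 0, 0], "slide": [0, 0, 0]}, {"fingers": 1, "angular": [0, 0, 0], "slide": [0, 0, 0]}]' --squeeze 25

```text
clock: 4.65
tcp_pos: [0.4873, -0.1966, 0.1032]
orientation: [0.0, 0.987, 0.159, -0.0]
wrist_force: [-0.5, -1.4, 0.7]
finger_gap: 0.011
grip_force: 24.9
```

>>> jog_arm --moves '[{"fingers": 1, "angular": [0, 0, 0], "slide": [0, 0, -1]}, {"fingers": 1, "angular": [0, 0, 0], "slide": [0, 0, -2]}, {"fingers": 1, "angular": [0, 0, 0], "slide": [0, 0, -2]}, {"fingers": 1, "angular": [0, 0, 0], "slide": [0, 0, -2]}, {"fingers": 1, "angular": [0, 0, 0], "slide": [0, 0, -2]}]'

```text
clock: 5.07
tcp_pos: [0.487, -0.1964, 0.105]
orientation: [-0.0, 0.987, 0.159, -0.0]
wrist_force: [0.3, -0.9, -2.3]
finger_gap: 0.0115
grip_force: 24.4
```

>>> jog_arm --moves '[{"fingers": 1, "angular": [0, 0, -4], "slide": [0, 0, 0]}, {"fingers": 1, "angular": [0, 0, -8], "slide": [0, 0, 0]}, {"fingers": 1, "angular": [0, 0, -12], "slide": [0, 0, 0]}, {"fingers": 1, "angular": [0, 0, -12], "slide": [0, 0, 0]}, {"fingers": 1, "angular": [0, 0, -12], "slide": [0, 0, 0]}]'

```text
clock: 5.48
tcp_pos: [0.4872, -0.1965, 0.1052]
orientation: [0.0, 0.966, 0.26, -0.0]
wrist_force: [0.1, -1.8, -2.2]
finger_gap: 0.0112
grip_force: 24.5
```

>>> jog_arm --moves '[{"fingers": 1, "angular": [0, 0, 0], "slide": [0, 0, -1]}, {"fingers": 1, "angular": [0, 0, 0], "slide": [0, 0, -1.5]}, {"fingers": 1, "angular": [0, 0, 0], "slide": [0, 0, -2]}, {"fingers": 1, "angular": [0, 0, 0], "slide": [0, 0, -2]}, {"fingers": 1, "angular": [0, 0, 0], "slide": [0, 0, -2]}]'

```text
clock: 5.9
tcp_pos: [0.4873, -0.1964, 0.107]
orientation: [-0.0, 0.965, 0.261, -0.0]
wrist_force: [1.6, -2.9, -4.7]
finger_gap: 0.0114
grip_force: 24.4
```

>>> jog_arm --moves '[{"fingers": 1, "angular": [0, 0, 0], "slide": [0, 1, -0.3]}, {"fingers": 1, "angular": [0, 0, -4], "slide": [0, 1, -0.3]}, {"fingers": 1, "angular": [0, 0, -4], "slide": [0, 1, -0.3]}, {"fingers": 1, "angular": [0, 0, -4], "slide": [0, 1, -0.3]}]'

```text
clock: 6.23
tcp_pos: [0.4873, -0.1969, 0.1072]
orientation: [-0.001, 0.956, 0.294, -0.0]
wrist_force: [0.2, 0.5, -6.3]
finger_gap: 0.0115
grip_force: 24.4
```

>>> jog_arm --moves '[{"fingers": 1, "angular": [0, 0, -4], "slide": [0, 0, 0]}, {"fingers": 1, "angular": [0, 0, -4], "slide": [0, 0, 0]}, {"fingers": 1, "angular": [0, 0, -4], "slide": [0, 0, 0]}]'

```text
clock: 6.48
tcp_pos: [0.4873, -0.197, 0.1072]
orientation: [-0.0, 0.945, 0.326, -0.0]
wrist_force: [-0.9, 0.1, -5.8]
finger_gap: 0.0116
grip_force: 24.3
```

>>> jog_arm --moves '[{"fingers": 1, "angular": [0, 0, -4], "slide": [0, 0, 0]}, {"fingers": 1, "angular": [0, 0, -4], "slide": [0, 0, 0]}, {"fingers": 1, "angular": [0, 0, -4], "slide": [0, 0, 0]}]'

```text
clock: 6.73
tcp_pos: [0.4874, -0.197, 0.1073]
orientation: [-0.0, 0.933, 0.359, -0.0]
wrist_force: [-0.6, 0.1, -6.2]
finger_gap: 0.0115
grip_force: 24.3
```

Lateral force gone, and Fz is steady at about −6 N (weight ≈2.3 N plus the lug). I'll keep turning.

>>> jog_arm --moves '[{"fingers": 1, "angular": [0, 0, -4], "slide": [0, 0, 0]}, {"fingers": 1, "angular": [0, 0, -4], "slide": [0, 0, 0]}, {"fingers": 1, "angular": [0, 0, -4], "slide": [0, 0, 0]}]'

```text
clock: 6.98
tcp_pos: [0.4874, -0.1971, 0.1073]
orientation: [-0.0, 0.92, 0.391, -0.0]
wrist_force: [-1.3, 0.3, -7.3]
finger_gap: 0.0116
grip_force: 24.3
```

>>> jog_arm --moves '[{"fingers": 1, "angular": [0, 0, -4], "slide": [0, 0, 0]}, {"fingers": 1, "angular": [0, 0, -4], "slide": [0, 0, 0]}, {"fingers": 1, "angular": [0, 0, -4], "slide": [0, 0, 0]}]'

```text
clock: 7.23
tcp_pos: [0.4876, -0.1971, 0.1074]
orientation: [-0.0, 0.906, 0.423, -0.0]
wrist_force: [-1.3, -0.4, -7.0]
finger_gap: 0.0116
grip_force: 24.3
```

>>> jog_arm --moves '[{"fingers": 1, "angular": [0, 0, -4], "slide": [0, 0, 0]}, {"fingers": 1, "angular": [0, 0, -4], "slide": [0, 0, 0]}, {"fingers": 1, "angular": [0, 0, -4], "slide": [0, 0, 0]}]'

```text
clock: 7.48
tcp_pos: [0.4876, -0.1972, 0.1074]
orientation: [-0.0, 0.891, 0.454, -0.0]
wrist_force: [-1.3, 0.2, -6.7]
finger_gap: 0.0114
grip_force: 24.3
```

>>> jog_arm --moves '[{"fingers": 1, "angular": [0, 0, -4], "slide": [0, 0, 0]}, {"fingers": 1, "angular": [0, 0, -4], "slide": [0, 0, 0]}, {"fingers": 1, "angular": [0, 0, -4], "slide": [0, 0, 0]}]'

```text
clock: 7.73
tcp_pos: [0.4877, -0.1973, 0.1074]
orientation: [-0.0, 0.874, 0.485, -0.0]
wrist_force: [-0.6, 0.5, -7.4]
finger_gap: 0.0118
grip_force: 24.3
```

>>> jog_arm --moves '[{"fingers": 1, "angular": [0, 0, -4], "slide": [0, 0, 0]}, {"fingers": 1, "angular": [0, 0, -4], "slide": [0, 0, 0]}, {"fingers": 1, "angular": [0, 0, -4], "slide": [0, 0, 0]}]'

```text
clock: 7.98
tcp_pos: [0.4877, -0.1973, 0.1075]
orientation: [0.0, 0.857, 0.515, -0.0]
wrist_force: [-0.8, 0.2, -7.2]
finger_gap: 0.0117
grip_force: 24.3
```

>>> jog_arm --moves '[{"fingers": 1, "angular": [0, 0, -4], "slide": [0, 0, 0]}, {"fingers": 1, "angular": [0, 0, -4], "slide": [0, 0, 0]}, {"fingers": 1, "angular": [0, 0, -4], "slide": [0, 0, 0]}]'

```text
clock: 8.23
tcp_pos: [0.4878, -0.1973, 0.1075]
orientation: [0.0, 0.838, 0.545, -0.0]
wrist_force: [-0.8, 0.2, -6.2]
finger_gap: 0.0116
grip_force: 24.3
```

>>> jog_arm --moves '[{"fingers": 1, "angular": [0, 0, -4], "slide": [0, 0, 0]}, {"fingers": 1, "angular": [0, 0, -4], "slide": [0, 0, 0]}, {"fingers": 1, "angular": [0, 0, -4], "slide": [0, 0, 0]}]'

```text
clock: 8.48
tcp_pos: [0.4876, -0.1973, 0.1075]
orientation: [-0.0, 0.819, 0.574, -0.0]
wrist_force: [-1.6, 0.1, -7.8]
finger_gap: 0.0119
grip_force: 24.4
```

>>> jog_arm --moves '[{"fingers": 1, "angular": [0, 0, -4], "slide": [0, 0, 0]}, {"fingers": 1, "angular": [0, 0, -4], "slide": [0, 0, 0]}, {"fingers": 1, "angular": [0, 0, -4], "slide": [0, 0, 0]}]'

```text
clock: 8.73
tcp_pos: [0.4876, -0.1973, 0.1075]
orientation: [-0.0, 0.798, 0.602, -0.0]
wrist_force: [-2.1, -1.2, -6.7]
finger_gap: 0.0114
grip_force: 24.5
```

>>> jog_arm --moves '[{"fingers": 1, "angular": [0, 0, -4], "slide": [0, 0, 0]}, {"fingers": 1, "angular": [0, 0, -4], "slide": [0, 0, 0]}, {"fingers": 1, "angular": [0, 0, -4], "slide": [0, 0, 0]}]'

```text
clock: 8.98
tcp_pos: [0.4892, -0.1979, 0.1085]
orientation: [0.001, 0.777, 0.63, 0.001]
wrist_force: [0.0, 0.4, -2.4]
finger_gap: 0.0116
grip_force: 25.2
```

>>> jog_arm --moves '[{"fingers": 1, "angular": [0, 0, -4], "slide": [0, 0, 0]}, {"fingers": 1, "angular": [0, 0, -4], "slide": [0, 0, 0]}, {"fingers": 1, "angular": [0, 0, -4], "slide": [0, 0, 0]}]'

```text
clock: 9.23
tcp_pos: [0.4887, -0.1976, 0.1082]
orientation: [0.001, 0.754, 0.656, 0.0]
wrist_force: [-0.6, -0.4, -2.0]
finger_gap: 0.0114
grip_force: 25.1
```

It comes free: Fz drops to the bare weight. I'll back up about 1° toward the centre of the window and lift gently.

>>> jog_arm --moves '[{"fingers": 1, "angular": [0, 0, 1], "slide": [0, 0, 0]}, {"fingers": 1, "angular": [0, 0, 1], "slide": [0, 0, -0.7]}, {"fingers": 1, "angular": [0, 0, 1], "slide": [0, 0, -1.2]}, {"fingers": 1, "angular": [0, 0, 1], "slide": [0, 0, -1.2]}]'

```text
clock: 9.57
tcp_pos: [0.4882, -0.1975, 0.109]
orientation: [0.0, 0.759, 0.651, 0.0]
wrist_force: [1.0, -0.2, -1.6]
finger_gap: 0.0116
grip_force: 25.1
```

>>> jog_arm --moves '[{"fingers": 1, "angular": [0, 0, 0], "slide": [0, 0, -0.7]}, {"fingers": 1, "angular": [0, 0, 0], "slide": [0, 0, -1.2]}, {"fingers": 1, "angular": [0, 0, 0], "slide": [0, 0, -1.2]}]'

```text
clock: 9.82
tcp_pos: [0.4881, -0.1974, 0.1101]
orientation: [0.0, 0.759, 0.651, 0.0]
wrist_force: [0.7, 0.3, -2.8]
finger_gap: 0.0115
grip_force: 25.0
```

>>> jog_arm --moves '[{"fingers": 1, "angular": [0, 0, 0], "slide": [0, 0, -1]}, {"fingers": 1, "angular": [0, 0, 0], "slide": [0, 0, -2]}, {"fingers": 1, "angular": [0, 0, 0], "slide": [0, 0, -3]}, {"fingers": 1, "angular": [0, 0, 0], "slide": [0, 0, -3]}]'

```text
clock: 10.15
tcp_pos: [0.4881, -0.1974, 0.1132]
orientation: [0.0, 0.759, 0.651, 0.0]
wrist_force: [1.8, 0.7, -2.1]
finger_gap: 0.0117
grip_force: 25.0
```

>>> jog_arm --moves '[{"fingers": 1, "angular": [0, 0, 0], "slide": [0, 0, -1]}, {"fingers": 1, "angular": [0, 0, 0], "slide": [0, 0, -3]}, {"fingers": 1, "angular": [0, 0, 0], "slide": [0, 0, -5]}, {"fingers": 1, "angular": [0, 0, 0], "slide": [0, 0, -6]}, {"fingers": 1, "angular": [0, 0, 0], "slide": [0, 0, -6]}]'

```text
clock: 10.57
tcp_pos: [0.4872, -0.1972, 0.1191]
orientation: [-0.0, 0.759, 0.651, -0.0]
wrist_force: [-0.2, -0.7, -1.5]
finger_gap: 0.0119
grip_force: 25.2
```

>>> jog_arm --moves '[{"fingers": 1, "angular": [0, 0, 0], "slide": [0, 0, -2]}, {"fingers": 1, "angular": [0, 0, 0], "slide": [0, 0, -5]}, {"fingers": 1, "angular": [0, 0, 0], "slide": [0, 0, -8]}, {"fingers": 1, "angular": [0, 0, 0], "slide": [0, 0, -10]}, {"fingers": 1, "angular": [0, 0, 0], "slide": [0, 0, -10]}]'

```text
clock: 10.98
tcp_pos: [0.4881, -0.1975, 0.1296]
orientation: [0.001, 0.759, 0.651, 0.0]
wrist_force: [0.3, 0.4, -1.4]
finger_gap: 0.0121
grip_force: 25.2
```

>>> jog_arm --moves '[{"fingers": 1, "angular": [0, 0, 0], "slide": [0, 0, -2]}, {"fingers": 1, "angular": [0, 0, 0], "slide": [0, 0, -5]}, {"fingers": 1, "angular": [0, 0, 0], "slide": [0, 0, -9]}, {"fingers": 1, "angular": [0, 0, 0], "slide": [0, 0, -13]}, {"fingers": 1, "angular": [0, 0, 0], "slide": [0, 0, -17]}, {"fingers": 1, "angular": [0, 0, 0], "slide": [0, 0, -20]}, {"fingers": 1, "angular": [0, 0, 0], "slide": [0, 0, -20]}]'

```text
clock: 11.57
tcp_pos: [0.4883, -0.1976, 0.1499]
orientation: [0.001, 0.759, 0.651, 0.0]
wrist_force: [0.8, -0.0, -2.9]
finger_gap: 0.0118
grip_force: 25.2
```

>>> jog_arm --moves '[{"fingers": 1, "angular": [0, 0, 0], "slide": [0, 0, -3]}, {"fingers": 1, "angular": [0, 0, 0], "slide": [0, 0, -8]}, {"fingers": 1, "angular": [0, 0, 0], "slide": [0, 0, -13]}, {"fingers": 1, "angular": [0, 0, 0], "slide": [0, 0, -18]}, {"fingers": 1, "angular": [0, 0, 0], "slide": [0, 0, -23]}, {"fingers": 1, "angular": [0, 0, 0], "slide": [0, 0, -28]}, {"fingers": 1, "angular": [0, 0, 0], "slide": [0, 0, -33]}, {"fingers": 1, "angular": [0, 0, 0], "slide": [0, 0, -38]}, {"fingers": 1, "angular": [0, 0, 0], "slide": [0, 0, -40]}, {"fingers": 1, "angular": [0, 0, 0], "slide": [0, 0, -40]}]'

```text
clock: 12.4
tcp_pos: [0.4881, -0.1975, 0.1897]
orientation: [0.001, 0.759, 0.651, 0.0]
wrist_force: [0.1, -0.3, -2.7]
finger_gap: 0.0115
grip_force: 25.2
```

```bash
python3 - <<'E'
from h import *
todo([.4366,.1708,.19],79)
p=read_camera("scene");save(p,"up.png")
E
```

```text
tcp [ 0.4881 -0.1975  0.1897] slide mm [ 356.2 -107.    -0.6] ang [0.07 0.03 2.25] F [ 0.12 -0.26 -2.66] gap 0.011538889909497158 t 12.4
```

View pics/up.png

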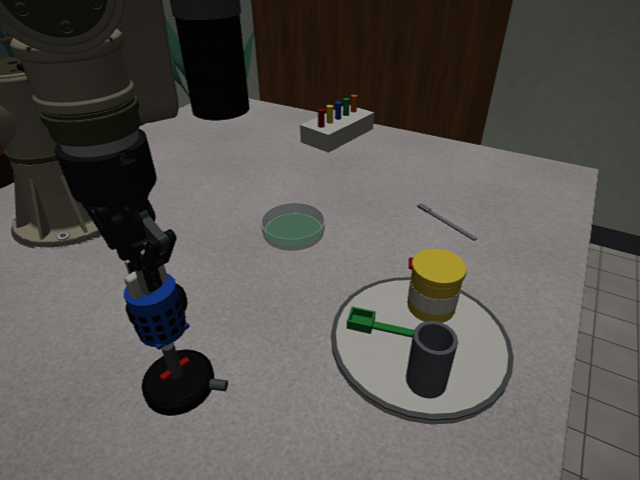

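The cartridge (155,310) hangs above the foot, with pipe and red lug visible at (175,365). I'll raise it more and move across at height.

>>> jog_arm --moves '[{"fingers": 1, "angular": [0, 0, 0], "slide": [0, 0, -5]}, {"fingers": 1, "angular": [0, 0, 0], "slide": [0, 0, -12]}, {"fingers": 1, "angular": [0, 0, 0], "slide": [0, 0, -20]}, {"fingers": 1, "angular": [0, 0, 0], "slide": [0, 0, -26]}, {"fingers": 1, "angular": [0, 0, 0], "slide": [0, 0, -30]}, {"fingers": 1, "angular": [0, 0, 0], "slide": [0, 0, -30]}, {"fingers": 1, "angular": [0, 0, 0], "slide": [0, 0, -30]}]'

```text
clock: 13.03
tcp_pos: [0.488, -0.1974, 0.2193]
orientation: [0.0, 0.759, 0.651, 0.0]
wrist_force: [0.3, 0.0, -2.3]
finger_gap: 0.0109
grip_force: 25.2
```

```bash
python3 - <<'E'
from h import *
p=read_camera("scene"); s=get_state(); print(s["tcp_pos"],s["wrist_force"])
o=np.array(s["tcp_pos"]); T=np.linalg.inv(p["world_from_camera"]); f=240/np.tan(np.radians(p["fovy"])/2)
for t,dz in(("cartridge",-.1032+.022),("cartridge_mid",-.1032+.07)):
    c=T@np.r_[o+[0,0,dz],1]; print(t,"expect",c[:2]/c[2]*f+[p["cx"],p["cy"]],[(np.round(r["point"]),round(r["p"],2)) for r in tip_of(t,p)[:2]])
E
```

```text
[ 0.48775804 -0.19729965  0.2189112 ] [ 0.43993426 -0.48041864 -2.35645188]
cartridge expect [156.81434434 312.31889401] [(array([157., 312.]), 0.87)]
cartridge_mid expect [146.99025388 281.85614292] [(array([181., 383.]), 0.18)]
```

>>> jog_arm --moves '[{"fingers": 1, "angular": [0, 0, 0], "slide": [7, -2, 0]}, {"fingers": 1, "angular": [0, 0, 0], "slide": [20, -6, 0]}, {"fingers": 1, "angular": [0, 0, 0], "slide": [40, -12, 0]}, {"fingers": 1, "angular": [0, 0, 0], "slide": [63, -19, 0]}, {"fingers": 1, "angular": [0, 0, 0], "slide": [87, -26, 0]}, {"fingers": 1, "angular": [0, 0, 0], "slide": [111, -33, 0]}, {"fingers": 1, "angular": [0, 0, 0], "slide": [135, -40, 0]}, {"fingers": 1, "angular": [0, 0, 0], "slide": [155, -46, 0]}, {"fingers": 1, "angular": [0, 0, 0], "slide": [170, -51, 0]}, {"fingers": 1, "angular": [0, 0, 0], "slide": [178, -53, 0]}]'

```text
clock: 14.02
tcp_pos: [0.461, -0.0105, 0.2189]
orientation: [-0.001, 0.758, 0.652, -0.0]
wrist_force: [-0.2, -0.6, -2.1]
finger_gap: 0.012
grip_force: 25.1
```

>>> jog_arm --moves '[{"fingers": 1, "angular": [0, 0, 0], "slide": [7, -2, 0]}, {"fingers": 1, "angular": [0, 0, 0], "slide": [20, -6, 0]}, {"fingers": 1, "angular": [0, 0, 0], "slide": [40, -12, 0]}, {"fingers": 1, "angular": [0, 0, 0], "slide": [63, -19, 0]}, {"fingers": 1, "angular": [0, 0, 0], "slide": [87, -26, 0]}, {"fingers": 1, "angular": [0, 0, 0], "slide": [111, -33, 0]}, {"fingers": 1, "angular": [0, 0, 0], "slide": [135, -40, 0]}, {"fingers": 1, "angular": [0, 0, 0], "slide": [155, -46, 0]}, {"fingers": 1, "angular": [0, 0, 0], "slide": [170, -51, 0]}, {"fingers": 1, "angular": [0, 0, 0], "slide": [178, -54, 0]}]'

```text
clock: 14.85
tcp_pos: [0.4359, 0.1723, 0.2188]
orientation: [-0.0, 0.759, 0.652, 0.0]
wrist_force: [-0.2, -0.7, -1.6]
finger_gap: 0.0117
grip_force: 25.1
```

```bash
python3 - <<'E'
from h import *
p=read_camera("scene"); todo([.4366,.1708,.1032-.016],81.3)
for t,z in (("dish_floor",.006),("cartridge",.138)):
    print(t,[(np.round(onz(p,r["point"],z),3),round(r["p"],2)) for r in tip_of(t,p)[:2]])
E
```

```text
tcp [0.4357 0.1728 0.2188] slide mm [ -1.9   1.2 131.6] ang [-0.02 -0.04  0.06] F [-0.19  0.61 -2.28] gap 0.01133292735550173 t 14.9
dish_floor [(array([0.44 , 0.17 , 0.006]), 0.58), (array([0.736, 0.098, 0.006]), 0.35)]
cartridge [(array([0.435, 0.173, 0.138]), 0.74)]
```

>>> jog_arm --moves '[{"fingers": 1, "angular": [0, 0, 0], "slide": [-1, 1, 10]}, {"fingers": 1, "angular": [0, 0, 0], "slide": [-2, 1, 25]}, {"fingers": 1, "angular": [0, 0, 0], "slide": [-2, 1, 42]}, {"fingers": 1, "angular": [0, 0, 0], "slide": [-2, 1, 60]}, {"fingers": 1, "angular": [0, 0, 0], "slide": [-2, 1, 78]}, {"fingers": 1, "angular": [0, 0, 0], "slide": [-2, 1, 95]}, {"fingers": 1, "angular": [0, 0, 0], "slide": [-2, 1, 108]}, {"fingers": 1, "angular": [0, 0, 0], "slide": [-2, 1, 116]}, {"fingers": 1, "angular": [0, 0, 0], "slide": [-2, 1, 121]}, {"fingers": 1, "angular": [0, 0, 0], "slide": [-2, 1, 121]}]'

```text
clock: 15.83
tcp_pos: [0.4364, 0.1679, 0.0968]
orientation: [-0.0, 0.759, 0.651, -0.001]
wrist_force: [-1.0, 0.1, -1.1]
finger_gap: 0.0114
grip_force: 25.1
```

>>> jog_arm --moves '[{"fingers": 1, "angular": [0, 0, 0], "slide": [0, 0, 2]}, {"fingers": 1, "angular": [0, 0, 0], "slide": [0, 0, 4]}, {"fingers": 1, "angular": [0, 0, 0], "slide": [0, 0, 6]}, {"fingers": 1, "angular": [0, 0, 0], "slide": [0, 0, 8]}, {"fingers": 1, "angular": [0, 0, 0], "slide": [0, 0, 8]}, {"fingers": 1, "angular": [0, 0, 0], "slide": [0, 0, 8]}]'

```text
clock: 16.33
tcp_pos: [0.4369, 0.1688, 0.09]
orientation: [0.0, 0.759, 0.651, 0.0]
wrist_force: [-0.3, 0.1, -1.2]
finger_gap: 0.0115
grip_force: 25.1
```

>>> jog_arm --moves '[{"fingers": 1, "angular": [0, 0, 0], "slide": [0, 0, 0.5]}, {"fingers": 1, "angular": [0, 0, 0], "slide": [0, 0, 1]}, {"fingers": 1, "angular": [0, 0, 0], "slide": [0, 0, 1.5]}, {"fingers": 1, "angular": [0, 0, 0], "slide": [0, 0, 1.5]}, {"fingers": 1, "angular": [0, 0, 0], "slide": [0, 0, 1.5]}]'

```text
clock: 16.75
tcp_pos: [0.4369, 0.1687, 0.0884]
orientation: [0.0, 0.759, 0.651, -0.0]
wrist_force: [-0.3, -0.5, -2.5]
finger_gap: 0.0115
grip_force: 25.1
```

Still carrying the full weight; about 1 mm to go.

>>> jog_arm --moves '[{"fingers": 1, "angular": [0, 0, 0], "slide": [0, 0, 0.5]}, {"fingers": 1, "angular": [0, 0, 0], "slide": [0, 0, 1]}, {"fingers": 1, "angular": [0, 0, 0], "slide": [0, 0, 1]}, {"fingers": 1, "angular": [0, 0, 0], "slide": [0, 0, 1]}]'

```text
clock: 17.08
tcp_pos: [0.4369, 0.1687, 0.0874]
orientation: [0.0, 0.759, 0.651, -0.0]
wrist_force: [0.9, 0.3, -2.3]
finger_gap: 0.0116
grip_force: 25.1
```

>>> jog_arm --moves '[{"fingers": 1, "angular": [0, 0, 0], "slide": [0, 0, 0.3]}, {"fingers": 1, "angular": [0, 0, 0], "slide": [0, 0, 0.5]}, {"fingers": 1, "angular": [0, 0, 0], "slide": [0, 0, 0.5]}]'

```text
clock: 17.33
tcp_pos: [0.437, 0.1687, 0.0872]
orientation: [0.0, 0.759, 0.651, 0.0]
wrist_force: [-1.2, 0.3, 1.0]
finger_gap: 0.0117
grip_force: 25.7
```

>>> jog_arm --moves '[{"fingers": 0.85, "angular": [0, 0, 0], "slide": [0, 0, 0]}, {"fingers": 0.8, "angular": [0, 0, 0], "slide": [0, 0, 0]}, {"fingers": 0.7, "angular": [0, 0, 0], "slide": [0, 0, 0]}, {"fingers": 0.6, "angular": [0, 0, 0], "slide": [0, 0, 0]}, {"fingers": 0.5, "angular": [0, 0, 0], "slide": [0, 0, 0]}, {"fingers": 0.5, "angular": [0, 0, 0], "slide": [0, 0, 0]}, {"fingers": 0.5, "angular": [0, 0, 0], "slide": [0, 0, 0]}]'

```text
clock: 17.92
tcp_pos: [0.4369, 0.1687, 0.0869]
orientation: [0.0, 0.759, 0.651, -0.0]
wrist_force: [-1.2, -0.9, -0.6]
finger_gap: 0.0428
grip_force: 0.0
```

>>> jog_arm --moves '[{"fingers": 0.5, "angular": [0, 0, 0], "slide": [0, 0, -10]}, {"fingers": 0.5, "angular": [0, 0, 0], "slide": [0, 0, -30]}, {"fingers": 0.5, "angular": [0, 0, 0], "slide": [0, 0, -60]}, {"fingers": 0.5, "angular": [0, 0, 0], "slide": [0, 0, -90]}, {"fingers": 0.5, "angular": [0, 0, 0], "slide": [0, 0, -110]}, {"fingers": 0.5, "angular": [0, 0, 0], "slide": [0, 0, -120]}, {"fingers": 0.5, "angular": [0, 0, 0], "slide": [0, 0, -120]}, {"fingers": 0.5, "angular": [0, 0, 0], "slide": [0, 0, -120]}]'

```text
clock: 18.58
tcp_pos: [0.4369, 0.1687, 0.2064]
orientation: [0.0, 0.759, 0.651, 0.0]
wrist_force: [0.5, -0.2, 0.1]
finger_gap: 0.0427
grip_force: 0.0
```

```bash
python3 - <<'E'
from h import *
p=read_camera("scene"); cv2.imwrite("pics/end.png",cv2.resize(p["color"][120:280,190:390,::-1],(700,560)))
for t,z in (("dish_floor",.006),("cartridge",.006),("cartridge_mid",.054)):
    print(t,[(np.round(onz(p,r["point"],z),3),round(r["p"],2)) for r in tip_of(t,p)[:2]])
E
```

```text
dish_floor [(array([0.431, 0.174, 0.006]), 0.78)]
cartridge [(array([0.432, 0.174, 0.006]), 0.81)]
cartridge_mid []
```

View pics/end.png

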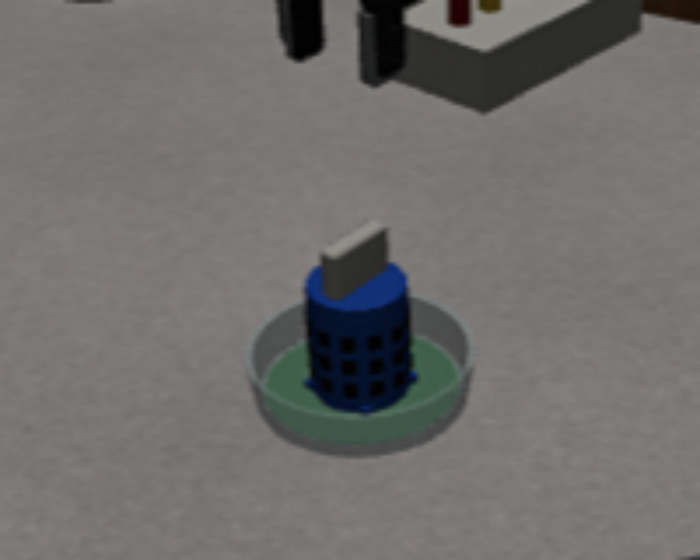

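The cartridge stands upright at the dish's centre (crop 358,340), and the gripper is clear above.

```bash
python3 -c "
from workcell import *
print(hand_in())"
```

```text
the job is handed in; nothing more can be done
None
```

The cartridge came free after about 60° of counter-clockwise turn, was lifted straight off the pipe and now stands upright and released near the dish's centre; the job is handed in, and the hand-in gave no verdict.

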